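# Set the fill dial on the bottle filler's pull-out tray

### The arm

A 6-joint arm with a two-finger parallel gripper is mounted at the origin on the work surface. World frame = base frame: x ahead of the robot, y to its left, z up, the work surface at z = 0. Lengths are in m, angles in degrees, forces in N, time in s.
With the tool pointing down it reaches from about 0.35 to 0.925 m from the base axis. Payload 6.4 kg.
Tool frame: the origin (TCP) lies midway between the tips of the shut fingers; the grasp point (between the pads) lies 19 mm behind it; z points along the fingers, y is the line along which they close (so a half turn about z gives the same grasp; the last joint's range is limited). The gripper opens to 94 mm and grips with 3 to 60 N. Pads are 16 mm wide; open, the fingers measure 119 mm over their backs; the gripper's body (75 mm by 177 mm) begins 78 mm behind the grasp point.
Start: joints at [-80.277, 14.043, 89.255, -0, 76.702, -9.975], TCP at [0.219, -0.612, 0.205] pointing down, gripper open.
Joint ranges: [-179.41, 179.41], [-58.25, 129.5], [7.25, 145.43], [-54.29, 234.29], [11.92, 165.04], [-157.13, 157.13]. Speed limits (degrees/s): [147.25, 147.25, 180, 180, 180, 180].

### API

Orientations are given as a 3x3 rotation matrix whose columns are the frame's x, y, z axes.
In Python, from plant import r gives the robot as it stands. The module is installed in compiled form; this text tells all that it offers.
- The arm moves only by the tool apply_moves, never from a script. Its argument "moves" is a list of rows, each an object of numbers: "claw": the closure, from -1 (fully open) to 1 (shut); "x", "y", "z": the shift along the tool's x, y, z in units of 50 mm (1.0 is 50 mm); "spin": the turn about the tool's z in units of 8 degrees (1.0 is 8 degrees). A call has exactly 5 rows; each row shifts and turns the commanded pose from where the row before left it, along the tool's axes as they then stand; what a row does not reach is not made up. A row lasts 1/10 s, in which the tool goes at most 50 mm and 8.59 degrees, less where a joint would pass 70% of its speed; a pose out of reach is approached as far as the arm can. A call is refused whole if a number of a shift passes 1 or a number of a turn 1, either way. A call with a gripper value outside its range is refused whole. The fingers move at their own pace and stop on an object; "grip_force" is the grip in N (left out, the last holds). Time passes only in rows, so rows that do not move let the fingers close, or fill a call up. It gives the time, the measured TCP pose, the force, the opening and the grip force at its end, in the units of the state.
- r.get_state(): the state, without advancing time (a new reading comes with each control period).
- r.read_camera(name): name is "scene" or "top" or "wrist"; returns the picture (480x640x3 uint8, blue, green, red); there is no depth.
- r.camera_info(name): a dict with "fovy" (degrees; the focal length in pixels is half the picture's height over the tangent of half this angle, whatever the lens; pixels are square), "cx", "cy" (the principal point, pixels), "rvec" (rotation vector, rad) and "tvec" (3), from world to camera coordinates, as OpenCV has them. Camera axes: x right, y down, z forward; pixel columns grow to the right and rows downward; lengths in m; the calibration is good to about 2 mm. A picture is of the moment at which its call begins: read the wrist's pose just before it. camera_info takes no time and is no camera call; for the wrist camera it gives the pose at the moment of the call.
- r.hand_in(): hands the job in; it is judged then, once.
The state is a dict: "t": time; "joint_positions": joint angles; "joint_velocities": joint speeds; "joint_torque": joint torques, N m; "position": TCP position; "ee_rot": TCP orientation; "ft_force": force on the tool from outside, world axes, zero at the start; "ft_torque": the same for the moment, N m; "grip_width": opening from 0.0 (shut) to 1.0 (fully open); "finger_force": force on a finger pad.
Only numpy, scipy, OpenCV 4.12 (cv2) and the standard library are available. Lean on these libraries where they do the work, as an engineer would, in place of code of your own. Each camera call takes 0.05 s, during which the arm holds its last target. There are 200 camera calls.

### The job

Pull the control tray of the steel bottle filler out to its stop, then take the orange bar of the fill dial and turn it clockwise from its home stop to the third click, not past it. Finish still gripping the bar there, with the tray fully out and the dial seated in that click; leave the bottle, the two stoppers and the jigger where they stand.

Things in the scene. Friction and masses are not known exactly. Their poses are not given: they have to be found in the camera images.
- filler: Brushed-steel bottle filler fixed to the bench, 240 long x 260 wide x 150 mm high; a pipe with nozzle on its rear top reaches 228 mm, 175 mm or more behind the front. Origin on the bench under the middle of its front edge; x axis from the front into the housing (against the tray's pull), z up.
- tray (a joint): How far the control tray is pulled out, in m: 0 shut, 0.150 at its stop. It slides level along the filler's -x. It may start up to 30 mm open, sliding friction about 3 N, no spring.
- tray_handle (a point): Middle of the dark steel bar handle on the tray's aluminium front; moves with the tray. Round bar 10 mm thick, 100 mm long, level, along the filler's y, axis 112 mm above the bench and 35 mm out from the front (30 mm free behind it), pinched from above. The front is 12 mm thick, 260 mm wide, top edge at 134 mm; the filler's top at 150 mm.
- dial_grip (a point): Point on the dial's vertical axis at which to grip, 120 mm above the bench, 10 mm below the top of the orange bar. Moves with the tray, 130 mm behind the handle bar (along filler +x): hidden in the housing until the tray is pulled out; at the stop it stands 67 mm in front of the housing.
- dial_bar: Orange grip bar of the dial, 46 long x 14 wide x 32 mm high, on a black disc 48 mm across, over a black deck 90 mm above the bench. Origin: centre of its underside, 98 mm up; x along the bar, white-lined pointer end at -x. At home its x is 37.5 degrees anticlockwise (from above) from the filler's x. On the steel ring around, a red dot marks home, black dots the five clicks.
- dial (a joint): Dial angle in rad: 0 at home (its start, an end stop), growing clockwise seen from above to 2.182 at the far end stop. Sprung detents every 0.436 (25 degrees): first click 0.436, second 0.873, third 1.309, fourth 1.745. About 0.12 N m takes it over the hump between clicks, then it is drawn into the next; released, it stays in its click.
- bottle: Bystander: loose amber glass bottle, 76 mm diameter, 200 mm high, standing on the bench left (+y) of the filler. Origin at the centre of its underside.
- stopper_a: Bystander: loose wooden T-shaped bottle stopper, 34 mm diameter, 36 mm high, standing on its head on the bench to the left of the tray. Origin at the centre of its underside.
- stopper_b: Bystander: the same kind of stopper, to the right (-y) of the tray.
- jigger: Bystander: loose steel measuring cup, 60 mm across the rim, 80 mm high, on the bench to the right of the filler. Origin at the centre of its underside.

How it is judged (in metres and radians):
On the way, in this order (a step that is already met when the one before it is completed fails the run):
1. the tray is pulled out to its stop (value of joint tray above 0.142 m), for 0.2 s.
2. the dial, gripped by the fingers, is at the third click (value of joint tray above 0.142 m and value of joint dial between 1.1781 and 1.4399 rad and contact force between the fingers and dial_bar above 2 N and distance between the grasp point and dial_grip below 0.04 m), for 0.3 s.
At the end, for the whole second after the job is handed in: The tray is out to within 8 mm of its stop, the dial is at rest within 7.5 degrees (0.13 rad) of its third click, the fingers still grip the orange bar (more than 2 N, grasp point within 40 mm of the grip point), and the bottle, stoppers and jigger are within 20 mm of where they stood (all of step 2 and velocity of joint dial between -0.1 and 0.1 rad/s and distance of each of bottle, stopper_a, stopper_b, jigger from where it was at the start of the episode below 0.02 m); the arm keeps its last pose, push and grip.
It fails at once if the dial goes past the third click (beyond half way to the fourth) (value of joint dial above 1.52716 rad).
It fails at once if the bottle is moved by more than 30 mm or tipped (distance of bottle from where it was at the start of the episode above 0.03 m or angle between bottle's own z axis and vertical above 0.4 rad).
It fails at once if the stopper is moved by more than 30 mm or tipped (distance of stopper_a from where it was at the start of the episode above 0.03 m or angle between stopper_a's own z axis and vertical above 0.4 rad).
It fails at once if the other stopper is moved by more than 30 mm or tipped (distance of stopper_b from where it was at the start of the episode above 0.03 m or angle between stopper_b's own z axis and vertical above 0.4 rad).
It fails at once if the jigger is moved by more than 30 mm or tipped (distance of jigger from where it was at the start of the episode above 0.03 m or angle between jigger's own z axis and vertical above 0.4 rad).
It also fails if it takes over 58 s, if anything falls off the work surface, if the arm or the gripper's body presses on something with over 40 N, if the wrist force passes 120 N, or if a joint passes its speed limit or range.

## Working session

There is one attempt and no reset: what is moved stays moved. The work goes in short steps, Python scripts to look and compute and a tool call to move; the robot and the scene stay as the last step left them, time stands still between calls to the robot, and variables do not carry over. Pictures are saved under pics/ and viewed, at most 10 in all, crops included, and the job is handed in when it is done.

Besides the shell and the picture viewer there is one more tool, called as name(argument=value, ...) on one line, values as JSON. apply_moves: Moves the arm, as the interface text tells. Its arguments: {"type":"object","properties":{"moves":{"type":"array","items":{"type":"object","properties":{"claw":{"type":"number"},"x":{"type":"number"},"y":{"type":"number"},"z":{"type":"number"},"spin":{"type":"number"}}}},"grip_force":{"type":"number"}},"required":["moves"]}

```bash
mkdir -p pics; cat > h.py <<'E'
import numpy as np, cv2
from plant import r
def cam(n):
    c=r.camera_info(n); R=cv2.Rodrigues(np.array(c["rvec"],float))[0]; t=np.array(c["tvec"],float).ravel()
    f=240/np.tan(np.radians(c["fovy"])/2); return R,t,f,c["cx"],c["cy"]
def onplane(n,u,v,z,C=None):
    R,t,f,cx,cy=C or cam(n); o=-R.T@t; d=R.T@np.array([(u-cx)/f,(v-cy)/f,1]); return o+d*(z-o[2])/d[2]
def proj(n,p,C=None):
    R,t,f,cx,cy=C or cam(n); q=R@np.array(p)+t; return cx+f*q[0]/q[2],cy+f*q[1]/q[2]
E
python3 - <<'E'
from h import *
s=r.get_state(); print(s["t"],s["position"],s["ee_rot"],s["grip_width"],s["ft_force"])
for n in("top","scene"):
    cv2.imwrite(f"pics/{n}0.png",r.read_camera(n)); print(n,r.camera_info(n))
E
```

```text
0.0 [ 0.21899511 -0.61137224  0.2043829 ] [[ 9.41484818e-01  3.37055246e-01 -3.12991570e-04]
 [ 3.37055243e-01 -9.41483124e-01  1.81403885e-03]
 [ 3.16755032e-04 -1.81338549e-03 -9.99998306e-01]] 0.9992310173046884 [ 0.33596952 -0.23814337  0.2285062 ]
top {'fovy': 51.37643993610022, 'cx': 322.9468312603421, 'cy': 240.0408707215644, 'rvec': array([ 2.1975345 , -2.14044711,  0.13439413]), 'tvec': array([0.0103128 , 0.64567194, 0.85993548])}
scene {'fovy': 54.9385141018182, 'cx': 320.31285088849046, 'cy': 240.14066389852448, 'rvec': array([ 0.23700877, -2.74750681,  1.30789718]), 'tvec': array([0.63661554, 0.12640186, 0.75219093])}
```

View pics/top0.png

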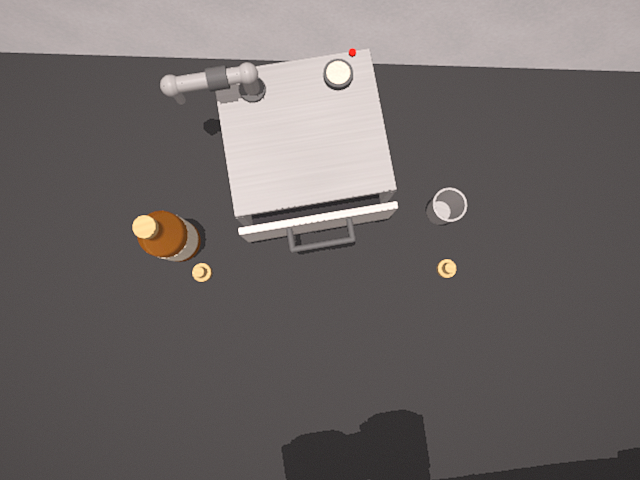

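View pics/scene0.png

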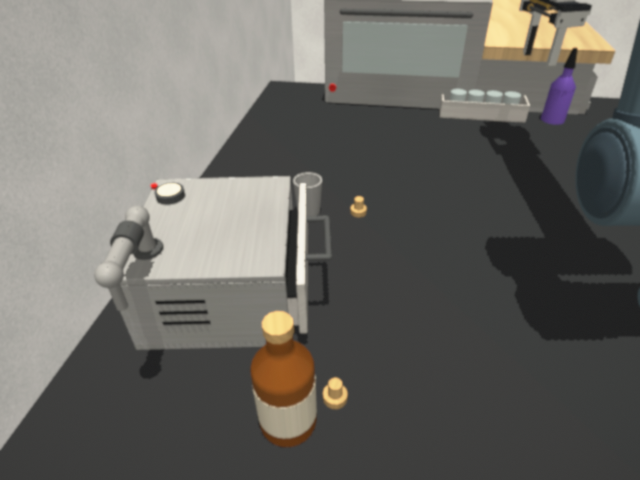

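The top view shows the housing's front edge from (237,217) to (395,188), the tray front's top edge from (240,232) to (397,206), and the handle bar from about (291,248) to (354,241). The bottle is at (165,235), the stoppers at (201,272) and (447,268), and the jigger at (447,207).

```bash
python3 - <<'E'
from h import *
C=cam("top")
for n,u,v,z in [("housL",236,215,.15),("housR",395,188,.15),("rearR",370,50,.15),("fL",240,232,.134),("fR",397,206,.134),("hL",292,248,.115),("hR",354,241,.115),("stopA",201,272,.03),("stopB",447,268,.03),("jig",450,204,.08),("bot",182,240,.1)]:
    print(n,onplane("top",u,v,z,C).round(4))
a,b=onplane("top",240,232,.134,C),onplane("top",397,206,.134,C)
print("front yaw",np.degrees(np.arctan2(-(b-a)[0],(b-a)[1]))+180)
a,b=onplane("top",236,215,.15,C),onplane("top",395,188,.15,C);print(np.linalg.norm(a-b),np.degrees(np.arctan2(-(b-a)[0],(b-a)[1]))+180)
im=cv2.imread("pics/top0.png");cv2.imwrite("pics/c.png",cv2.resize(im[180:270,220:410],None,fx=4,fy=4,interpolation=cv2.INTER_CUBIC))
E
```

```text
housL [0.6682 0.1661 0.15  ]
housR [ 0.7186 -0.0838  0.15  ]
rearR [ 0.9476 -0.0406  0.15  ]
fL [0.6435 0.1611 0.134 ]
fR [ 0.6926 -0.0898  0.134 ]
hL [0.6218 0.0783 0.115 ]
hR [ 0.6361 -0.0228  0.115 ]
stopA [0.5824 0.2439 0.03  ]
stopB [ 0.6012 -0.1976  0.03  ]
jig [ 0.7088 -0.19    0.08  ]
bot [0.6317 0.262  0.1   ]
front yaw 11.086809701582922
0.25486620173985663 11.389760345175205
```

View pics/c.png

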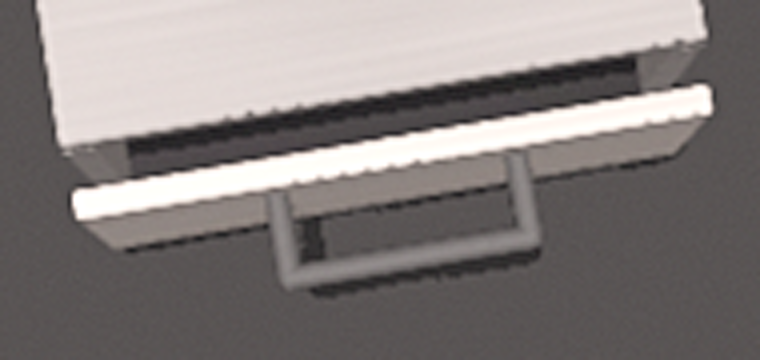

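The crop confirms the handle bar runs from top-image (292,249) to (351,239), with the tray about 18 mm open. I'll turn the tool and move towards the handle at the current height.

apply_moves(moves=[{"claw": 0.45,"spin": -1},{"claw": 0.45,"spin": -1},{"claw": 0.45,"spin": -1},{"claw": 0.45,"spin": -1},{"claw": 0.45,"spin": -1}], grip_force=30)

```text
validation failed for argument at $.mo...
```

apply_moves(moves=[{"claw": 0.45,"spin": -1},{"claw": 0.45,"spin": -1},{"claw": 0.45,"spin": -1},{"claw": 0.45,"spin": -1},{"claw": 0.45,"spin": -1}])

```text
validation failed for argument at $.mo...
```

apply_moves(moves=[{"claw": 0.45,"spin": -0.2,"x": 0.68,"y": 0.65},{"claw": 0.45,"x": 0.68,"y": 0.65},{"claw": 0.45,"x": 0.68,"y": 0.65},{"claw": 0.45,"x": 0.68,"y": 0.65},{"claw": 0.45,"x": 0.68,"y": 0.65}])

```text
validation failed for argument at $.mo...
```

apply_moves(moves=[{"claw": 0.45,"x": 0.68,"y": 0.65},{"claw": 0.45,"x": 0.68,"y": 0.65},{"claw": 0.45,"x": 0.68,"y": 0.65},{"claw": 0.45,"x": 0.68,"y": 0.65},{"claw": 0.45,"x": 0.68,"y": 0.65}])

```text
validation failed for argument at $.mo...
```

apply_moves(moves=[{"claw": 0.45,"x": 0.68,"y": 0.65},{"claw": 0.45,"x": 0.68,"y": 0.65},{"claw": 0.45,"x": 0.68,"y": 0.65},{"claw": 0.45,"x": 0.68,"y": 0.6},{"claw": 0.45}])

```text
validation failed for argument at $.mo...
```

```bash
python3 - <<'E'
from h import *
s=r.get_state(); C=cam("wrist"); cv2.imwrite("pics/w1.png",r.read_camera("wrist"))
print(s["t"],s["position"],s["ee_rot"].round(4),s["grip_width"],s["joint_positions"])
np.save("w1.npy",np.array(C,dtype=object),allow_pickle=True)
h=(onplane("top",292.5,249.3,.112)+onplane("top",351.3,239.3,.112))/2; print(h, proj("wrist",h,C))
E
```

```text
0.1 [ 0.21901381 -0.611424    0.20447798] [[ 9.415e-01  3.371e-01 -3.000e-04]
 [ 3.371e-01 -9.415e-01  1.700e-03]
 [ 3.000e-04 -1.700e-03 -1.000e+00]] 0.9989133740629556 [-8.02765014e+01  1.40796699e+01  8.93160703e+01  3.99833986e-04
  7.67029625e+01 -9.97478844e+00]
[0.62956271 0.02952512 0.112     ] (np.float64(-1235.402673626663), np.float64(-1703.8221574913978))
```

View pics/w1.png

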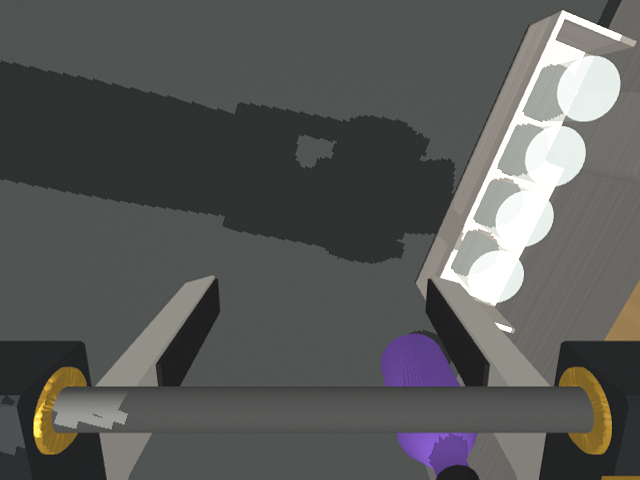

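The calls were refused, probably because every key must be given, so the arm hasn't moved. The picture only shows the start area, with the fingers at the bottom. I'll resend with full rows.

apply_moves(moves=[{"claw": 0.45,"x": 0,"y": 0,"z": 0,"spin": -1},{"claw": 0.45,"x": 0,"y": 0,"z": 0,"spin": -1},{"claw": 0.45,"x": 0,"y": 0,"z": 0,"spin": -1},{"claw": 0.45,"x": 0,"y": 0,"z": 0,"spin": -1},{"claw": 0.45,"x": 0,"y": 0,"z": 0,"spin": -1}], grip_force=30)

```text
t: 0.65
position: [0.2191, -0.6117, 0.205]
ee_rot: [[0.5, 0.866, -0.0], [0.866, -0.5, 0.001], [0.001, -0.0, -1.0]]
ft_force: [1.4, -0.8, 0.4]
grip_width: 0.611
finger_force: 0.0
```

apply_moves(moves=[{"claw": 0.45,"x": 0,"y": 0,"z": 0,"spin": -1},{"claw": 0.45,"x": 0,"y": 0,"z": 0,"spin": -1},{"claw": 0.45,"x": 0,"y": 0,"z": 0,"spin": -1},{"claw": 0.45,"x": 0,"y": 0,"z": 0,"spin": -1},{"claw": 0.45,"x": 0,"y": 0,"z": 0,"spin": -1}])

```text
t: 1.15
position: [0.2191, -0.6117, 0.205]
ee_rot: [[-0.174, 0.985, -0.0], [0.985, 0.174, 0.001], [0.001, 0.0, -1.0]]
ft_force: [-0.1, 0.4, -0.1]
grip_width: 0.276
finger_force: 0.0
```

apply_moves(moves=[{"claw": 0.45,"x": 0.68,"y": 0.65,"z": 0,"spin": -0.15},{"claw": 0.45,"x": 0.68,"y": 0.65,"z": 0,"spin": 0},{"claw": 0.45,"x": 0.68,"y": 0.65,"z": 0,"spin": 0},{"claw": 0.45,"x": 0.68,"y": 0.65,"z": 0,"spin": 0},{"claw": 0.45,"x": 0.68,"y": 0.65,"z": 0,"spin": 0}])

```text
t: 1.65
position: [0.3479, -0.413, 0.2052]
ee_rot: [[-0.189, 0.982, -0.0], [0.982, 0.189, 0.0], [0.0, 0.0, -1.0]]
ft_force: [0.9, -0.0, -0.3]
grip_width: 0.273
finger_force: 0.0
```

apply_moves(moves=[{"claw": 0.45,"x": 0.68,"y": 0.65,"z": 0,"spin": 0},{"claw": 0.45,"x": 0.68,"y": 0.65,"z": 0,"spin": 0},{"claw": 0.45,"x": 0.68,"y": 0.65,"z": 0,"spin": 0},{"claw": 0.45,"x": 0.68,"y": 0.65,"z": 0,"spin": 0},{"claw": 0.45,"x": 0.68,"y": 0.65,"z": 0,"spin": 0}])

```text
t: 2.15
position: [0.4754, -0.2154, 0.2054]
ee_rot: [[-0.189, 0.982, 0.0], [0.982, 0.189, -0.0], [-0.0, 0.0, -1.0]]
ft_force: [1.4, -0.4, 0.5]
grip_width: 0.275
finger_force: 0.0
```

apply_moves(moves=[{"claw": 0.45,"x": 0.68,"y": 0.65,"z": 0,"spin": 0},{"claw": 0.45,"x": 0.68,"y": 0.65,"z": 0,"spin": 0},{"claw": 0.45,"x": 0.68,"y": 0.65,"z": 0,"spin": 0},{"claw": 0.45,"x": 0.68,"y": 0.6,"z": 0,"spin": 0},{"claw": 0.45,"x": 0,"y": 0,"z": 0,"spin": 0}])

```text
t: 2.65
position: [0.5756, -0.0553, 0.2051]
ee_rot: [[-0.195, 0.981, 0.0], [0.981, 0.195, 0.001], [0.001, 0.0, -1.0]]
ft_force: [-0.6, -0.9, 0.8]
grip_width: 0.278
finger_force: 0.0
```

```bash
python3 - <<'E'
from h import *
s=r.get_state(); C=cam("wrist"); cv2.imwrite("pics/w2.png",r.read_camera("wrist"))
print(s["t"],s["position"],s["ee_rot"].round(4),s["grip_width"],s["joint_positions"])
import pickle; pickle.dump(C,open("w2.pkl","wb"))
h=(onplane("top",292.5,249.3,.112)+onplane("top",351.3,239.3,.112))/2; print(h, proj("wrist",h,C))
E
```

```text
2.65 [ 0.57561267 -0.05530949  0.20513277] [[-1.949e-01  9.808e-01  0.000e+00]
 [ 9.808e-01  1.949e-01  1.100e-03]
 [ 1.100e-03  2.000e-04 -1.000e+00]] 0.27786332222515014 [-1.67481255e+01  4.54113149e+00  9.99918090e+01  6.51120950e-02
  7.54859064e+01 -2.80007205e+01]
[0.62956271 0.02952512 0.112     ] (np.float64(434.31775252974654), np.float64(126.63022869373256))
```

View pics/w2.png

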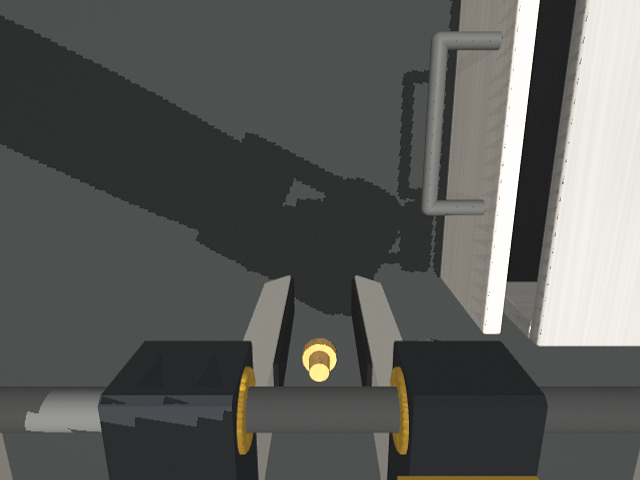

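The wrist view shows the handle bar from about (439,41) to (430,207), and the front's top edge running down to (492,332). Stopper_b is well below. I'll cast rays through these points.

```bash
python3 - <<'E'
from h import *
import pickle; C=pickle.load(open("w2.pkl","rb"))
a=onplane("w",439,41,.112,C);b=onplane("w",430,207,.112,C);m=(a+b)/2;print(a,b,m,np.linalg.norm(a-b),np.degrees(np.arctan2((b-a)[0],-(b-a)[1])))
s=r.get_state();d=m-s["position"];d[2]=.093-s["position"][2];print(s["ee_rot"].T@d/.05)
E
```

```text
[0.61947398 0.07748362 0.112     ] [ 0.64005405 -0.02010378  0.112     ] [0.62976401 0.02868992 0.112     ] 0.09973384581224837 11.908529009976435
[1.47566433 1.41461735 2.23903051]
```

Both cameras agree on the handle: (0.630, 0.029), yaw about 11.5 degrees. I'll move over it, go down and grip.

apply_moves(moves=[{"claw": 0.45,"x": 0.5,"y": 0.47,"z": 0,"spin": 0},{"claw": 0.45,"x": 0.5,"y": 0.47,"z": 0,"spin": 0},{"claw": 0.45,"x": 0.48,"y": 0.47,"z": 0,"spin": -0.05},{"claw": 0.45,"x": 0,"y": 0,"z": 0.4,"spin": 0},{"claw": 0.45,"x": 0,"y": 0,"z": 0.4,"spin": 0}])

```text
t: 3.2
position: [0.6299, 0.0258, 0.1654]
ee_rot: [[-0.196, 0.981, 0.001], [0.981, 0.196, -0.001], [-0.001, 0.001, -1.0]]
ft_force: [0.0, 0.2, -0.2]
grip_width: 0.277
finger_force: 0.0
```

apply_moves(moves=[{"claw": 0.45,"x": 0,"y": 0,"z": 0.4,"spin": 0},{"claw": 0.45,"x": 0,"y": 0,"z": 0.4,"spin": 0},{"claw": 0.45,"x": 0,"y": 0,"z": 0.4,"spin": 0},{"claw": 0.45,"x": 0,"y": 0,"z": 0.24,"spin": 0},{"claw": 0.45,"x": 0,"y": 0,"z": 0,"spin": 0}])

```text
t: 3.7
position: [0.6278, 0.0256, 0.0913]
ee_rot: [[-0.195, 0.981, -0.004], [0.981, 0.195, 0.0], [0.001, -0.004, -1.0]]
ft_force: [0.2, 0.6, 0.3]
grip_width: 0.276
finger_force: 0.0
```

apply_moves(moves=[{"claw": 1,"x": 0,"y": 0,"z": 0,"spin": 0},{"claw": 1,"x": 0,"y": 0,"z": 0,"spin": 0},{"claw": 1,"x": 0,"y": 0,"z": 0,"spin": 0},{"claw": 1,"x": 0,"y": 0,"z": 0,"spin": 0},{"claw": 1,"x": 0,"y": 0,"z": 0,"spin": 0}], grip_force=30)

```text
t: 4.2
position: [0.6302, 0.0261, 0.0948]
ee_rot: [[-0.196, 0.981, 0.002], [0.981, 0.196, -0.001], [-0.001, 0.001, -1.0]]
ft_force: [-2.3, -1.2, 6.3]
grip_width: 0.097
finger_force: 30.0
```

apply_moves(moves=[{"claw": 1,"x": 0,"y": -0.2,"z": 0,"spin": 0},{"claw": 1,"x": 0,"y": -0.25,"z": 0,"spin": 0},{"claw": 1,"x": 0,"y": -0.25,"z": 0,"spin": 0},{"claw": 1,"x": 0,"y": -0.25,"z": 0,"spin": 0},{"claw": 1,"x": 0,"y": -0.25,"z": 0,"spin": 0}])

```text
t: 4.7
position: [0.5722, 0.0145, 0.0949]
ee_rot: [[-0.196, 0.981, 0.006], [0.981, 0.196, -0.0], [-0.001, 0.006, -1.0]]
ft_force: [2.5, 0.4, 4.0]
grip_width: 0.096
finger_force: 30.0
```

apply_moves(moves=[{"claw": 1,"x": 0,"y": -0.25,"z": 0,"spin": 0},{"claw": 1,"x": 0,"y": -0.25,"z": 0,"spin": 0},{"claw": 1,"x": 0,"y": -0.25,"z": 0,"spin": 0},{"claw": 1,"x": 0,"y": -0.2,"z": 0,"spin": 0},{"claw": 1,"x": 0,"y": -0.15,"z": 0,"spin": 0}])

```text
t: 5.2
position: [0.5177, 0.0036, 0.0948]
ee_rot: [[-0.196, 0.981, 0.004], [0.981, 0.196, -0.001], [-0.001, 0.004, -1.0]]
ft_force: [3.0, -0.6, 4.5]
grip_width: 0.095
finger_force: 30.0
```

apply_moves(moves=[{"claw": 1,"x": 0,"y": -0.1,"z": 0,"spin": 0},{"claw": 1,"x": 0,"y": -0.1,"z": 0,"spin": 0},{"claw": 1,"x": 0,"y": -0.1,"z": 0,"spin": 0},{"claw": 1,"x": 0,"y": 0,"z": 0,"spin": 0},{"claw": 1,"x": 0,"y": 0,"z": 0,"spin": 0}])

```text
t: 5.7
position: [0.5025, 0.0006, 0.0948]
ee_rot: [[-0.196, 0.981, 0.002], [0.981, 0.196, -0.001], [-0.001, 0.001, -1.0]]
ft_force: [-1.6, -1.5, 8.4]
grip_width: 0.096
finger_force: 30.0
```

apply_moves(moves=[{"claw": 1,"x": 0,"y": -0.06,"z": 0,"spin": 0},{"claw": 1,"x": 0,"y": -0.06,"z": 0,"spin": 0},{"claw": 1,"x": 0,"y": -0.06,"z": 0,"spin": 0},{"claw": 1,"x": 0,"y": 0,"z": 0,"spin": 0},{"claw": 1,"x": 0,"y": 0,"z": 0,"spin": 0}])

```text
t: 6.2
position: [0.498, -0.0003, 0.0949]
ee_rot: [[-0.195, 0.981, 0.014], [0.981, 0.195, 0.001], [-0.002, 0.014, -1.0]]
ft_force: [16.5, 3.7, -6.0]
grip_width: 0.098
finger_force: 30.0
```

The 16.5 N reading means the tray is at its stop. I'll ease off, release, rise and look.

apply_moves(moves=[{"claw": 1,"x": 0,"y": 0.07,"z": 0,"spin": 0},{"claw": 0.45,"x": 0,"y": 0,"z": 0,"spin": 0},{"claw": 0.45,"x": 0,"y": 0,"z": 0,"spin": 0},{"claw": 0.45,"x": 0,"y": 0,"z": 0,"spin": 0},{"claw": 0.45,"x": 0,"y": 0,"z": 0,"spin": 0}])

```text
t: 6.7
position: [0.4958, 0.0001, 0.0928]
ee_rot: [[-0.196, 0.981, -0.002], [0.981, 0.196, 0.0], [0.001, -0.001, -1.0]]
ft_force: [-0.4, -0.8, -0.6]
grip_width: 0.27
finger_force: 0.0
```

apply_moves(moves=[{"claw": 0.45,"x": 0,"y": 0,"z": -0.5,"spin": 0},{"claw": 0.45,"x": 0,"y": 0,"z": -0.6,"spin": 0},{"claw": 0.45,"x": 0,"y": 0,"z": -0.7,"spin": 0},{"claw": 0.45,"x": 0,"y": 0,"z": -0.7,"spin": 0},{"claw": 0.45,"x": 0,"y": 0,"z": 0,"spin": 0}])

```text
t: 7.2
position: [0.4994, -0.0007, 0.2238]
ee_rot: [[-0.196, 0.981, 0.009], [0.981, 0.196, -0.002], [-0.004, 0.009, -1.0]]
ft_force: [0.6, -0.2, 0.3]
grip_width: 0.273
finger_force: 0.0
```

apply_moves(moves=[{"claw": 0.1,"x": -0.5,"y": 0,"z": 0,"spin": 0},{"claw": 0.1,"x": -0.5,"y": 0,"z": 0,"spin": 0},{"claw": 0.1,"x": 0,"y": 0,"z": 0,"spin": 0},{"claw": 0.1,"x": 0,"y": 0,"z": 0,"spin": 0},{"claw": 0.1,"x": 0,"y": 0,"z": 0,"spin": 0}])

```text
t: 7.7
position: [0.5059, -0.0483, 0.2177]
ee_rot: [[-0.196, 0.981, -0.001], [0.981, 0.196, 0.001], [0.001, -0.001, -1.0]]
ft_force: [0.1, 1.0, 0.5]
grip_width: 0.448
finger_force: 0.0
```

```bash
cat > look.py <<'E'
from h import *
import sys
tag=sys.argv[1]
s=r.get_state(); print(s["t"],s["position"],np.degrees(np.arctan2(s["ee_rot"][1,1],s["ee_rot"][0,1])))
for n in("wrist","top"):
    C=cam(n); im=r.read_camera(n); cv2.imwrite(f"pics/{n}{tag}.png",im)
    H=cv2.cvtColor(im,cv2.COLOR_BGR2HSV); m=cv2.inRange(H,(5,190,120),(18,255,255))
    for c in cv2.findContours(m,cv2.RETR_EXTERNAL,cv2.CHAIN_APPROX_NONE)[0]:
        if cv2.contourArea(c)<60: continue
        b=cv2.boxPoints(cv2.minAreaRect(c)); p=np.array([onplane(n,u,v,.13,C) for u,v in b])
        e=p[1]-p[0];f=p[2]-p[1];l,w=(e,f) if np.linalg.norm(e)>np.linalg.norm(f) else (f,e)
        print(n,cv2.contourArea(c),b.mean(0),"pos",p.mean(0).round(4),"LxW",np.linalg.norm(l).round(4),np.linalg.norm(w).round(4),"az",np.degrees(np.arctan2(l[1],l[0]))%180)
E
python3 look.py 3
```

```text
7.7 [ 0.50591075 -0.04833874  0.21773263] 11.324284631371837
wrist 999.5 [517.5518  153.72092] pos [0.6128 0.0303 0.13  ] LxW 0.047 0.0195 az 63.162410775550946
top 1064.0 [162.16714 234.18079] pos [0.6372 0.2859 0.13  ] LxW 0.072 0.0663 az 159.09328656071793
```

View pics/top3.png

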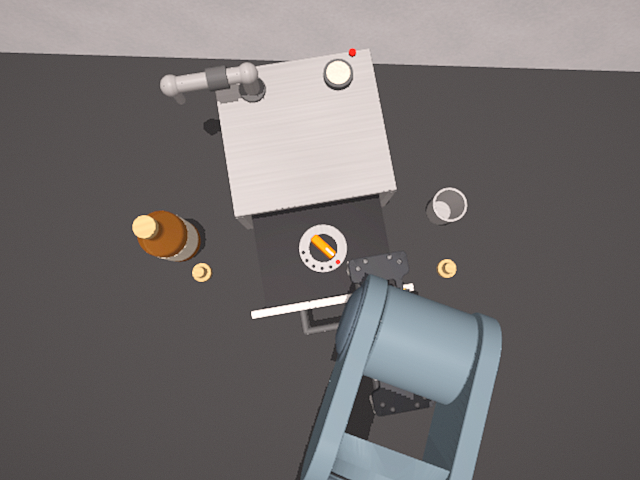

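View pics/wrist3.png

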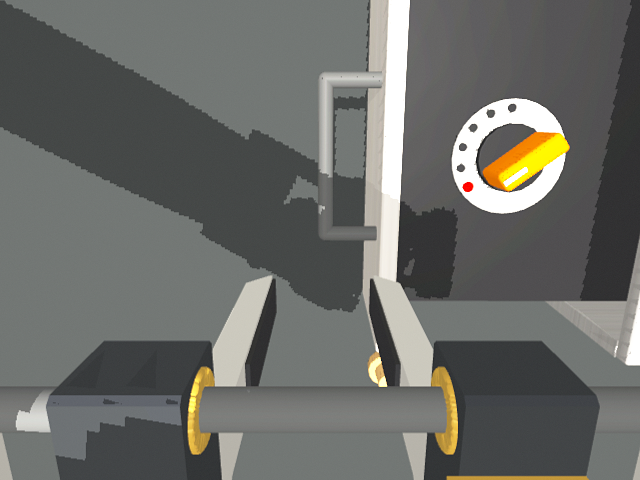

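Top: the tray is out, the dial ring is centred at (323,248), and the orange bar points at the red home dot (338,262). Wrist: the ring is centred at (509,155), with the bar from (500,183) to (555,140). Next I'll compute the axis from both views.

```bash
python3 - <<'E'
from h import *
for n in("top","wrist"):
    C=cam(n); im=cv2.imread(f"pics/{n}3.png"); H=cv2.cvtColor(im,cv2.COLOR_BGR2HSV)
    x,y,w=(323,248,30) if n=="top" else (509,155,65)
    roi=np.zeros(im.shape[:2],np.uint8); cv2.circle(roi,(x,y),w,255,-1)
    m=cv2.inRange(H,(0,0,170),(179,60,255))&roi
    c=max(cv2.findContours(m,cv2.RETR_EXTERNAL,cv2.CHAIN_APPROX_NONE)[0],key=cv2.contourArea)
    e=cv2.fitEllipse(cv2.convexHull(c)); print(n,e,onplane(n,*e[0],.091,C).round(4))
    o=cv2.inRange(H,(8,150,100),(32,255,255))&roi
    c=max(cv2.findContours(o,cv2.RETR_EXTERNAL,cv2.CHAIN_APPROX_NONE)[0],key=cv2.contourArea)
    b=cv2.boxPoints(cv2.minAreaRect(c)); p=np.array([onplane(n,u,v,.125,C) for u,v in b]); print(b.tolist(),p.mean(0).round(4),[ (np.linalg.norm(q).round(4),np.degrees(np.arctan2(q[1],q[0]))%180) for q in (p[1]-p[0],p[2]-p[1])])
s=r.get_state();d=np.array([.625,.028,0.105])-s["position"];print(s["ee_rot"].T@d/.05)
E
```

```text
top ((322.5615234375, 247.85992431640625), (47.53476333618164, 47.76819610595703), 121.44298553466797) [0.6257 0.0282 0.091 ]
[[309.37103271484375, 240.79183959960938], [316.20361328125, 233.2760009765625], [336.76019287109375, 251.96377563476562], [329.9276123046875, 259.4796142578125]] [0.6249 0.0278 0.125 ] [(np.float64(0.0165), np.float64(139.50734497564744)), (np.float64(0.045), np.float64(49.05803082825091))]
wrist ((508.3625183105469, 155.37774658203125), (107.859375, 120.83061218261719), 42.73423385620117) [0.6252 0.0292 0.091 ]
[[479.2761535644531, 170.70724487304688], [551.4449462890625, 119.49063873291016], [571.3287353515625, 147.50863647460938], [499.159912109375, 198.72525024414062]] [0.6214 0.0283 0.125 ] [(np.float64(0.0522), np.float64(48.42252077202902)), (np.float64(0.0226), np.float64(142.5633162204384))]
[1.02684716 2.63199411 2.26184486]
```

Both views agree on the dial axis: (0.6255, 0.0285), with the bar at azimuth 49 degrees. I'll move above it, turn 52.3 degrees clockwise and check before going down.

apply_moves(moves=[{"claw": 0.1,"x": 0.26,"y": 0.66,"z": 0,"spin": 0},{"claw": 0.1,"x": 0.26,"y": 0.66,"z": 0,"spin": 0},{"claw": 0.1,"x": 0.26,"y": 0.66,"z": 0,"spin": 0},{"claw": 0.1,"x": 0.26,"y": 0.66,"z": 0,"spin": 0},{"claw": 0.1,"x": 0,"y": 0,"z": 0,"spin": 0.54}])

```text
t: 8.3
position: [0.6275, 0.0305, 0.2177]
ee_rot: [[-0.123, 0.992, -0.0], [0.992, 0.123, 0.001], [0.001, 0.0, -1.0]]
ft_force: [-0.8, -1.0, 0.5]
grip_width: 0.451
finger_force: 0.0
```

apply_moves(moves=[{"claw": 0.1,"x": 0,"y": 0,"z": 0,"spin": 1},{"claw": 0.1,"x": 0,"y": 0,"z": 0,"spin": 1},{"claw": 0.1,"x": 0,"y": 0,"z": 0,"spin": 1},{"claw": 0.1,"x": 0,"y": 0,"z": 0,"spin": 1},{"claw": 0.1,"x": 0,"y": 0,"z": 0,"spin": 1}])

```text
t: 8.8
position: [0.6254, 0.0286, 0.2183]
ee_rot: [[0.549, 0.836, -0.0], [0.836, -0.549, 0.0], [-0.0, -0.0, -1.0]]
ft_force: [0.1, -0.0, 0.5]
grip_width: 0.451
finger_force: 0.0
```

apply_moves(moves=[{"claw": 0.1,"x": 0,"y": 0,"z": 0,"spin": 1},{"claw": 0.1,"x": 0,"y": 0,"z": 0,"spin": 0},{"claw": 0.1,"x": 0,"y": 0,"z": 0,"spin": 0},{"claw": 0.1,"x": 0,"y": 0,"z": 0,"spin": 0},{"claw": 0.1,"x": 0,"y": 0,"z": 0,"spin": 0}])

```text
t: 9.3
position: [0.6256, 0.0279, 0.2184]
ee_rot: [[0.655, 0.755, -0.0], [0.755, -0.655, 0.0], [-0.0, -0.0, -1.0]]
ft_force: [-0.3, 0.9, -0.7]
grip_width: 0.448
finger_force: 0.0
```

```bash
python3 - <<'E'
from h import *
s=r.get_state();d=np.array([.6255,.0287,0.104])-s["position"];print(s["position"],s["ee_rot"].T@d/.05,np.degrees(np.arctan2(s["ee_rot"][1,1],s["ee_rot"][0,1])),s["joint_positions"])
E
```

```text
[0.62562188 0.0278697  0.21842871] [ 0.01104795 -0.01256845  2.28857464] -40.944772506070386 [-7.80757435e+00  1.03161118e+01  9.22165596e+01 -1.78894476e-05
  7.74719816e+01  3.31372020e+01]
```

apply_moves(moves=[{"claw": 0.1,"x": 0,"y": 0,"z": 0.6,"spin": 0},{"claw": 0.1,"x": 0,"y": 0,"z": 0.6,"spin": 0},{"claw": 0.1,"x": 0,"y": 0,"z": 0.5,"spin": 0},{"claw": 0.1,"x": 0,"y": 0,"z": 0.35,"spin": 0},{"claw": 0.1,"x": 0,"y": 0,"z": 0.2,"spin": 0}])

```text
t: 9.8
position: [0.6246, 0.0279, 0.1039]
ee_rot: [[0.656, 0.755, -0.003], [0.755, -0.656, 0.0], [-0.002, -0.002, -1.0]]
ft_force: [-0.1, 1.0, -0.8]
grip_width: 0.454
finger_force: 0.0
```

apply_moves(moves=[{"claw": 0.1,"x": 0,"y": 0,"z": 0,"spin": 0},{"claw": 0.1,"x": 0,"y": 0,"z": 0,"spin": 0},{"claw": 0.5,"x": 0,"y": 0,"z": 0,"spin": 0},{"claw": 0.6,"x": 0,"y": 0,"z": 0,"spin": 0},{"claw": 0.7,"x": 0,"y": 0,"z": 0,"spin": 0}], grip_force=25)

```text
t: 10.3
position: [0.6262, 0.0277, 0.1068]
ee_rot: [[0.656, 0.754, 0.001], [0.754, -0.656, -0.0], [0.001, 0.001, -1.0]]
ft_force: [0.2, 0.1, -0.2]
grip_width: 0.23
finger_force: 0.0
```

apply_moves(moves=[{"claw": 0.8,"x": 0,"y": 0,"z": 0,"spin": 0},{"claw": 1,"x": 0,"y": 0,"z": 0,"spin": 0},{"claw": 1,"x": 0,"y": 0,"z": 0,"spin": 0},{"claw": 1,"x": 0,"y": 0,"z": 0,"spin": 0},{"claw": 1,"x": 0,"y": 0,"z": 0,"spin": 0}])

```text
t: 10.8
position: [0.6254, 0.0284, 0.1064]
ee_rot: [[0.656, 0.754, -0.001], [0.754, -0.656, 0.001], [0.0, -0.001, -1.0]]
ft_force: [-3.8, 4.3, 5.1]
grip_width: 0.148
finger_force: 25.0
```

The bar is gripped: 14 mm opening, 25 N. Now I'll turn clockwise in steps.

apply_moves(moves=[{"claw": 1,"x": 0,"y": 0,"z": 0,"spin": 0.5},{"claw": 1,"x": 0,"y": 0,"z": 0,"spin": 0.5},{"claw": 1,"x": 0,"y": 0,"z": 0,"spin": 0.5},{"claw": 1,"x": 0,"y": 0,"z": 0,"spin": 0.5},{"claw": 1,"x": 0,"y": 0,"z": 0,"spin": 0.5}])

```text
t: 11.3
position: [0.6255, 0.0283, 0.1064]
ee_rot: [[0.876, 0.482, -0.0], [0.482, -0.876, 0.001], [0.0, -0.001, -1.0]]
ft_force: [-4.1, 2.9, 6.1]
grip_width: 0.147
finger_force: 25.0
```

apply_moves(moves=[{"claw": 1,"x": 0,"y": 0,"z": 0,"spin": 0.5},{"claw": 1,"x": 0,"y": 0,"z": 0,"spin": 0.5},{"claw": 1,"x": 0,"y": 0,"z": 0,"spin": 0.5},{"claw": 1,"x": 0,"y": 0,"z": 0,"spin": 0.5},{"claw": 1,"x": 0,"y": 0,"z": 0,"spin": 0.5}])

```text
t: 11.8
position: [0.6256, 0.0283, 0.1064]
ee_rot: [[0.988, 0.153, -0.0], [0.153, -0.988, 0.001], [-0.0, -0.001, -1.0]]
ft_force: [-3.5, 3.9, 6.2]
grip_width: 0.149
finger_force: 25.0
```

apply_moves(moves=[{"claw": 1,"x": 0,"y": 0,"z": 0,"spin": 0.5},{"claw": 1,"x": 0,"y": 0,"z": 0,"spin": 0.5},{"claw": 1,"x": 0,"y": 0,"z": 0,"spin": 0.25},{"claw": 1,"x": 0,"y": 0,"z": 0,"spin": 0},{"claw": 1,"x": 0,"y": 0,"z": 0,"spin": 0}])

```text
t: 12.3
position: [0.6256, 0.0282, 0.1064]
ee_rot: [[1.0, -0.018, -0.0], [-0.018, -1.0, 0.001], [-0.0, -0.001, -1.0]]
ft_force: [-3.2, 4.4, 5.7]
grip_width: 0.143
finger_force: 25.0
```

```bash
python3 - <<'E'
from h import *
s=r.get_state();print(s["position"],np.degrees(np.arctan2(s["ee_rot"][1,1],s["ee_rot"][0,1])),s["joint_positions"][5],s["ft_force"],s["ft_torque"],s["grip_width"])
E
```

```text
[0.62557543 0.02821297 0.10644832] -91.01161431967317 83.19741157876983 [-3.19903258  4.36689427  5.74853418] [ 0.72274875  0.73033689 -0.01467326] 0.14298042318804596
```

The tool has turned 50 degrees, so the dial should be at the second click. The last 25 degrees follow.

apply_moves(moves=[{"claw": 1,"x": 0,"y": 0,"z": 0,"spin": 0.4},{"claw": 1,"x": 0,"y": 0,"z": 0,"spin": 0.4},{"claw": 1,"x": 0,"y": 0,"z": 0,"spin": 0.4},{"claw": 1,"x": 0,"y": 0,"z": 0,"spin": 0.4},{"claw": 1,"x": 0,"y": 0,"z": 0,"spin": 0.4}])

```text
t: 12.8
position: [0.6255, 0.0282, 0.1064]
ee_rot: [[0.956, -0.295, -0.0], [-0.295, -0.956, 0.001], [-0.001, -0.001, -1.0]]
ft_force: [-3.0, 2.8, 6.3]
grip_width: 0.144
finger_force: 25.0
```

apply_moves(moves=[{"claw": 1,"x": 0,"y": 0,"z": 0,"spin": 0.4},{"claw": 1,"x": 0,"y": 0,"z": 0,"spin": 0.4},{"claw": 1,"x": 0,"y": 0,"z": 0,"spin": 0.33},{"claw": 1,"x": 0,"y": 0,"z": 0,"spin": 0},{"claw": 1,"x": 0,"y": 0,"z": 0,"spin": 0}])

```text
t: 13.3
position: [0.6256, 0.0281, 0.1065]
ee_rot: [[0.898, -0.439, -0.0], [-0.439, -0.898, 0.001], [-0.001, -0.0, -1.0]]
ft_force: [-3.8, 3.5, 5.6]
grip_width: 0.148
finger_force: 25.0
```

apply_moves(moves=[{"claw": 1,"x": 0,"y": 0,"z": 0,"spin": 0},{"claw": 1,"x": 0,"y": 0,"z": 0,"spin": 0},{"claw": 1,"x": 0,"y": 0,"z": 0,"spin": 0},{"claw": 1,"x": 0,"y": 0,"z": 0,"spin": 0},{"claw": 1,"x": 0,"y": 0,"z": 0,"spin": 0}])

```text
t: 13.8
position: [0.6255, 0.0281, 0.1064]
ee_rot: [[0.898, -0.439, -0.001], [-0.439, -0.898, 0.001], [-0.001, -0.0, -1.0]]
ft_force: [-3.3, 3.5, 5.2]
grip_width: 0.141
finger_force: 25.0
```

```bash
python3 - <<'E'
from h import *
s=r.get_state();print(s["t"],s["position"],np.degrees(np.arctan2(s["ee_rot"][1,1],s["ee_rot"][0,1])),s["ft_force"],s["ft_torque"],s["finger_force"],s["grip_width"])
w=r.read_camera("wrist");t=r.read_camera("top")
cv2.imwrite("pics/f.png",np.hstack([cv2.resize(w,(400,300)),cv2.resize(t,(400,300))]))
E
```

```text
13.8 [0.62551696 0.02810963 0.10640147] -116.05135304984472 [-3.28221836  3.52013794  5.22044862] [ 0.63321321  0.68003428 -0.0285831 ] 25.001115202903748 0.14132790845469959
```

View pics/f.png

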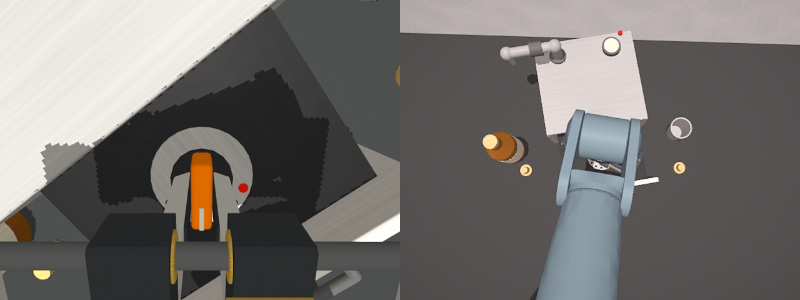

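The bar stands centred between the fingers at (202,190) with its pointer about 75 degrees past the red dot at (243,188). The tray is out and the bystanders haven't moved, so I'm handing in.

```bash
python3 -c "
from plant import r
print(r.hand_in())"
```

```text
the job is handed in; nothing more can be done
None
```

I handed the job in with the tray out at its stop, the dial turned 75 degrees clockwise to the third click and the bar still gripped at 25 N; the last top picture shows the bottle, stoppers and jigger where they stood, but no verdict came back.

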